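Square a centrifuge insert up to the bench stop

TASK

Of the two grey centrifuge inserts on the bench, take the one with the few large tubes and push it along the bench into its home on the T-shaped metal stop: its long far side flush against the long rail, and its end flush against the short centre bar, on whichever side of the bar it stands. Only push it with the fingers, keeping it flat on the bench and never lifting or tipping it. Leave the other insert, the jar, the bottle and the tip box alone, and finish clear of everything.

Things in the scene. Friction and masses are not known exactly. Their poses are not given: they have to be found in the camera images.
- large_insert: The insert to push: loose grey plastic block, 76 mm (its x) by 100 mm (its y) by 55 mm high, 0.3 to 0.6 kg (up to about 8 N to slide), six 30 mm holes, four large tubes with orange caps (28 mm across, tops 73 mm above the bench). Origin: centre of its underside. Starts turned up to 0.5 rad from the world axes, left or right of the centre bar, nearer the robot than the rail.
- small_insert: The other insert, to be left alone: the same grey block (76 by 100 by 55 mm), but with twenty small holes and twelve small orange caps (14 mm across, up to 67 mm above the bench). Origin: centre of its underside. It starts on the other side of the centre bar.
- stop: T-shaped aluminium stop, fixed, 30 mm high. Origin: bench level, middle of the front face of the long rail. x points away from the robot into the rail (12 mm thick, x 0 to 12), y along it (y -240 to 240). The centre bar runs towards the robot, x 0 to -90, y -6 to 6 mm. A home insert has its centre at x = -38, y = 56 or -56 mm here, its axes parallel to these.
- jar: Small amber glass jar with white cap, 40 mm across, 60 mm high, standing between the two inserts; to be left alone. Origin: centre of its underside.
- bottle: Clear bottle with white cap, 66 mm across, 110 mm high, standing out to one side of the inserts; to be left alone. Origin: centre of its underside.
- tip_box: Blue closed box, 85 mm (x) by 120 mm (y) by 65 mm high, out to the other side; to be left alone. Origin: centre of its underside.

How it is judged:
By the outcome, as a careful person would: the job done as asked, in the order asked, and still so for the second after the job is handed in, with the robot touching nothing.
It also fails if it takes over 72 s, if anything falls off the work surface, if the arm or the gripper's body presses on something with over 40 N, if the wrist force passes 120 N, or if a joint passes its speed limit or range.

ROBOT

A 7-joint arm with a two-finger parallel gripper is mounted at the origin on the work surface. World frame = base frame: x ahead of the robot, y to its left, z up, the work surface at z = 0. Lengths are in m, angles in rad, forces in N, time in s.
With the tool pointing down it reaches from about 0.425 to 0.925 m from the base axis. Payload 6.8 kg.
Tool frame: the origin (TCP) lies on the centre line of the jaws, within the pads' length; the fingertips stand 19 mm ahead of it and the grasp point (between the pads) is the TCP; z points along the fingers, y is the line along which they close (so a half turn about z gives the same grasp; the last joint's range is limited). The gripper opens to 85 mm and grips with 20 to 120 N. Pads are 22 mm wide; open, the fingers measure 114 mm over their backs; the gripper's body (76 mm by 85 mm) begins 54 mm behind the grasp point. The pads swing forward as they close: fully open they stand 13 mm farther back than shut.
Start: joints at [1.009, 0.477, 0.022, 1.555, -0.011, 1.109, -0.083], TCP at [0.296, -0.607, 0.25] pointing down, gripper open.
Joint ranges: [-2.96, 2.96], [-0.34, 2.1], [-1.41, 1.46], [0.24, 2.44], [-1.37, 4.51], [0.17, 1.92], [-2.96, 2.96]. Speed limits (rad/s): [2.39, 2.39, 3.14, 3.14, 3.14, 3.14, 3.14].

INTERFACE

Orientations are given as a rotation vector (axis times angle).
In Python, from bench import r gives the robot as it stands. The module is installed in compiled form; this text tells all that it offers.
- The arm moves only by the tool arm_command, never from a script. Its argument "rows" is a list of rows, each an object of numbers: "fingers": the opening, from -1 (shut) to 1 (fully open); "x", "y", "z": the shift along the tool's x, y, z in m; "ax", "ay", "az": the turn, a rotation vector about the tool's x, y, z in degrees. In form: [{"fingers": .., "x": .., "y": .., "z": .., "ax": .., "ay": .., "az": ..}, ...]. A call has 1 to 10 rows; each row shifts and turns the commanded pose from where the row before left it, along the tool's axes as they then stand; what a row does not reach is not made up. A row lasts 1/12 s, in which the tool goes at most 41.7 mm and 7.16 degrees, less where a joint would pass 70% of its speed; a pose out of reach is approached as far as the arm can. A call is refused whole if a number of a shift passes 0.0417 or a number of a turn 7.16, either way. A call with a gripper value outside its range is refused whole. The fingers move at their own pace and stop on an object; "grip_force" is the grip in N (left out, the last holds). Time passes only in rows, so rows that do not move let the fingers close. It gives the time, the measured TCP pose, the force, the opening and the grip force at its end, in the units of the state.
- r.get_obs(): the state, without advancing time (a new reading comes with each control period).
- r.grab_frame(name): name is "side" or "top"; returns a dict with "frame" (384x512x3 uint8, red, green, blue), "depth" (384x512 float32, m along the optical axis (not along the pixel's ray), 0 where there is no reading), "K" (3x3 intrinsics, pixels), "world_from_camera" (4x4, takes a point from camera to world coordinates). Camera axes: x right, y down, z forward; pixel columns grow to the right and rows downward; lengths in m; the calibration is good to about 2 mm. A picture is of the moment at which its call begins.
- r.hand_in(): hands the job in; it is judged then, once.
The state is a dict: "clock": time; "joints": joint angles; "qvel": joint speeds; "tau": joint torques, N m; "tcp_pos": TCP position; "orientation": TCP orientation; "contact_force": force on the tool from outside, world axes, zero at the start; "moment": the same for the moment, N m; "grip_width": finger opening in m; "gripper_force": force on a finger pad.
Only numpy, scipy, OpenCV 4.12 (cv2) and the standard library are available. Lean on these libraries where they do the work, as an engineer would, in place of code of your own. Each camera call takes 0.05 s, during which the arm holds its last target. There are 200 camera calls.

## Working session

There is one attempt and no reset: what is moved stays moved. The work goes in short steps, Python scripts to look and compute and a tool call to move; the robot and the scene stay as the last step left them, time stands still between calls to the robot, and variables do not carry over. Pictures are saved under pics/ and viewed, at most 10 in all, crops included, and the job is handed in when it is done.

Besides the shell and the picture viewer there is one more tool, called after ">>>" by a JSON object that holds its "name" and its "arguments". arm_command: Moves the arm, as the interface text tells. Its arguments: {"type":"object","properties":{"rows":{"type":"array"},"grip_force":{"type":"number"}},"required":["rows"]}

```bash
mkdir -p pics
cat > h.py <<'E'
import numpy as np, cv2
from bench import r
def pts(f):
    K=f["K"];T=f["world_from_camera"];d=f["depth"]
    v,u=np.mgrid[:384,:512]
    c=np.stack([(u-K[0,2])/K[0,0]*d,(v-K[1,2])/K[1,1]*d,d],-1)
    P=c@T[:3,:3].T+T[:3,3]; P[d==0]=np.nan
    return P
E
python3 - <<'E'
from h import *
for n in("top","side"):
    f=r.grab_frame(n); cv2.imwrite(f"pics/{n}0.png",f["frame"][:,:,::-1]); np.savez(f"{n}0.npz",**f)
    print(n,f["K"].round(1).tolist(),f["world_from_camera"].round(3).tolist())
o=r.get_obs();print({k:np.round(v,3) for k,v in o.items()})
E
```

```text
top [[464.2, 0.0, 251.3], [0.0, 464.2, 187.0], [0.0, 0.0, 1.0]] [[0.01, -0.998, 0.064, 0.47], [-1.0, -0.01, -0.003, 0.01], [0.003, -0.064, -0.998, 1.389], [0.0, 0.0, 0.0, 1.0]]
side [[389.0, 0.0, 246.5], [0.0, 389.0, 200.0], [0.0, 0.0, 1.0]] [[-0.953, -0.217, 0.21, 0.39], [-0.302, 0.655, -0.693, 0.634], [0.013, -0.724, -0.69, 0.686], [0.0, 0.0, 0.0, 1.0]]
{'clock': np.float64(0.1), 'joints': array([ 1.009,  0.478,  0.022,  1.556, -0.012,  1.109, -0.083]), 'qvel': array([-0.   ,  0.   , -0.   , -0.003,  0.   , -0.001,  0.   ]), 'tau': array([ 4.0000e-03, -5.9777e+01,  1.6140e+00, -2.8196e+01,  1.3000e-02,
        5.0000e-03, -0.0000e+00]), 'tcp_pos': array([ 0.296, -0.606,  0.249]), 'orientation': array([-3.059e+00, -7.060e-01,  1.000e-03]), 'contact_force': array([-0.159,  0.015, -0.517]), 'moment': array([0.004, 0.055, 0.016]), 'gripper_force': np.float64(0.0), 'grip_width': np.float64(0.085)}
```

View pics/top0.png

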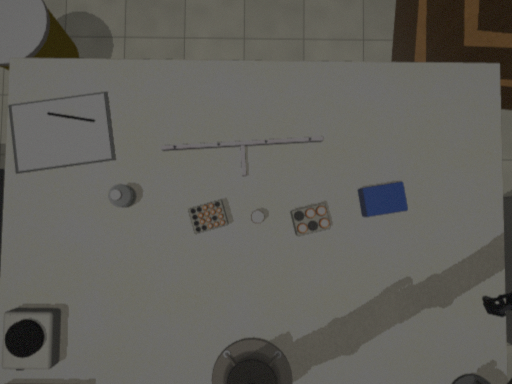

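View pics/side0.png

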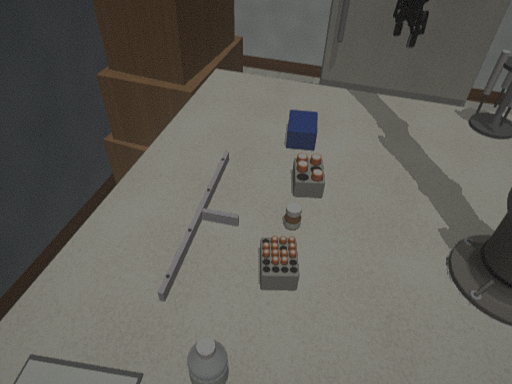

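The top view shows the large insert at about (311,219), the stop rail from (163,148) to (322,138), its bar at (244,145–175), the small insert at (208,216), the jar at (257,216), the box at (384,199) and the bottle at (122,195). The side view agrees: four large caps at (310,165). Next I measure with depth.

```bash
cat >> h.py <<'E'
def rect(P,m):
    q=P[m][:,:2].astype(np.float32); (c,s,a)=cv2.minAreaRect(q*1000)
    return np.round(c,1),np.round(s,1),round(a,2),len(q)
def blob(P,box,z0,z1):
    u0,u1,v0,v1=box; m=np.zeros((384,512),bool); m[v0:v1,u0:u1]=1
    return m&(P[...,2]>z0)&(P[...,2]<z1)
def planepts(f,uv,z):
    K=f["K"];T=f["world_from_camera"]; uv=np.float64(uv).reshape(-1,2)
    d=np.c_[(uv-K[[0,1],[2,2]])/K[0,0],np.ones(len(uv))]@T[:3,:3].T
    return T[:3,3]+d*((z-T[2,3])/d[:,2])[:,None]
E
python3 - <<'E'
from h import *
f=np.load("top0.npz");P=pts(f)
print("bench z",np.nanmedian(P[250:300,100:200,2]))
for n,b,z0,z1 in[("large",(280,345,190,245),.04,.085),("small",(180,236,190,240),.04,.085),("jar",(245,270,205,228),.04,.08),("box",(350,415,175,222),.05,.08),("bottle",(100,140,175,215),.03,.13),("rail",(155,330,130,157),.018,.045),("bar",(235,252,152,182),.018,.045)]:
    m=blob(P,b,z0,z1)
    print(n,rect(P,m),np.nanpercentile(P[m][:,2],[5,50,95]).round(3))
# pixel-mask versions: rail front edge, by brightness-free height mask columns
m=blob(P,(155,330,130,157),.018,.045)
for side in(0,1):
    uv=[]
    for u in range(168,318):
        if 236<u<252: continue
        v=np.where(m[:,u])[0]
        if len(v): uv.append((u,(v.min()-.5) if side==0 else v.max()+.5))
    q=planepts(f,uv,.03); k=np.polyfit(q[:,1],q[:,0],1); print("rail edge",side,k,np.std(q[:,0]-np.polyval(k,q[:,1])))
uv=[]
m=blob(P,(230,260,153,172),.018,.045)
for v in range(153,172):
    u=np.where(m[v])[0]
    if len(u): uv.append((u.mean(),v))
q=planepts(f,uv,.03);print("bar axis y=f(x)",np.polyfit(q[:,0],q[:,1],1),q.mean(0))
# large block: caps, by colour & height
hsv=cv2.cvtColor(f["frame"],cv2.COLOR_RGB2HSV)
im=f["frame"][180:255,270:355];cv2.imwrite("pics/c0.png",cv2.resize(im,None,fx=8,fy=8,interpolation=cv2.INTER_CUBIC)[:,:,::-1])
E
```

```text
bench z -0.00037866167616273927
large (array([ 464.1, -166. ]), array([ 76., 101.]), 13.58, 920) [0.05  0.057 0.076]
small (array([469.2, 130.9]), array([ 76.2, 100. ]), 16.56, 919) [0.051 0.056 0.069]
jar (array([469.7, -10.8]), array([34.3, 34.4]), 0.62, 126) [0.055 0.06  0.065]
box (array([ 524.4, -375.6]), array([ 84.8, 121.6]), 9.37, 1260) [0.06  0.064 0.069]
bottle (array([526. , 379.7]), array([63.4, 63.9]), 2.93, 479) [0.043 0.078 0.111]
rail (array([671.2,  34. ]), array([ 45.7, 479.1]), 3.89, 790) [0.022 0.029 0.034]
bar (array([626.6,  31.4]), array([69.3, 11.9]), 0.71, 98) [0.025 0.029 0.034]
rail edge 0 [-0.06892882  0.69586032] 0.0008691925858517792
rail edge 1 [-0.06828027  0.68209777] 0.0010493911705555159
bar axis y=f(x) [ 0.08695283 -0.02367962] [0.63089115 0.03117815 0.03      ]
```

View pics/c0.png

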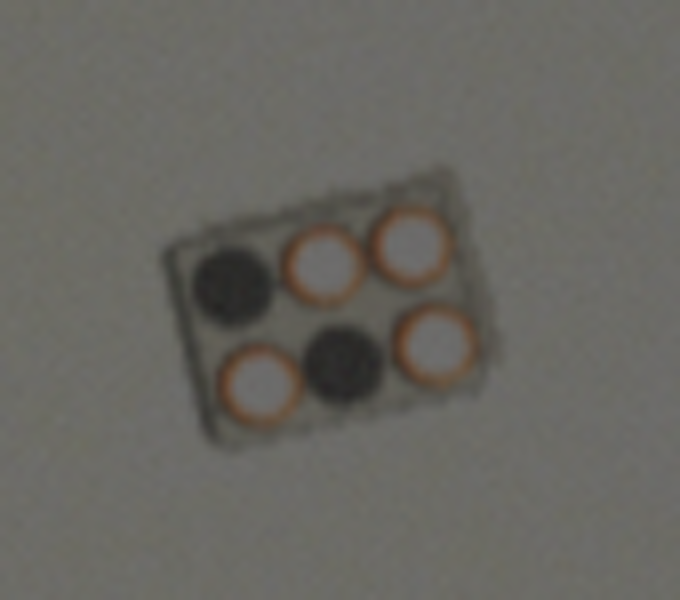

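The crop shows the insert with its right (-y) end farther from the robot. Its yaw is about +13.6°, and the centre is at (0.464, -0.166). The measured sizes match those given (76x101, height 55–57 mm). The stop's yaw is about 3.93°, with its origin near (0.680, 0.0345). So home is at about (0.646, -0.024), on the -y side of the bar.

Now I move behind its near face, with the tool turned to match the block.

>>> {"name": "arm_command", "arguments": {"rows": [{"fingers": 0.4, "az": 6.2}, {"fingers": 0.4, "az": 6.2}, {"fingers": 0.4, "x": 0.017, "y": -0.0323}, {"fingers": 0.4, "x": 0.017, "y": -0.0323}, {"fingers": 0.4, "x": 0.017, "y": -0.0323}, {"fingers": 0.4, "x": 0.017, "y": -0.0323}, {"fingers": 0.4, "x": 0.017, "y": -0.0323}, {"fingers": 0.4, "x": 0.017, "y": -0.0323}, {"fingers": 0.4, "x": 0.017, "y": -0.0323}, {"fingers": 0.4, "x": 0.017, "y": -0.0323}]}}

```text
validation failed for argument at $.ro...
```

>>> {"name": "arm_command", "arguments": {"rows": [{"fingers": 0.4, "x": 0.017, "y": -0.0323}, {"fingers": 0.4, "x": 0.017, "y": -0.0323}, {"fingers": 0.4, "x": 0.017, "y": -0.0323}, {"fingers": 0.4, "x": 0.017, "y": -0.0323}, {"fingers": 0.4, "z": 0.03}, {"fingers": 0.4, "z": 0.03}, {"fingers": 0.4, "z": 0.03}, {"fingers": 0.4, "z": 0.03}, {"fingers": 0.4}, {"fingers": 0.4}]}}

```text
validation failed for argument at $.ro...
```

```bash
cat >> h.py <<'E'
O=np.array([.6797,.0345]);A=.0686
RS=np.array([[np.cos(A),-np.sin(A)],[np.sin(A),np.cos(A)]])
def stop(p): return (np.asarray(p)-O)@RS   # world xy -> stop frame
def tool():
    o=r.get_obs(); R=cv2.Rodrigues(np.array(o["orientation"]))[0]
    print("t",round(float(o["clock"]),2),"tcp",np.round(o["tcp_pos"],4),"stop",stop(o["tcp_pos"][:2]).round(4),"yaw",round(np.degrees(np.arctan2(R[1,0],R[0,0])),2),"tilt",np.degrees(np.arccos(-R[2,2])).round(2),"w",round(float(o["grip_width"]),4),"F",np.round(o["contact_force"],1))
    return o,R
E
python3 - <<'E'
from h import *
tool()
f=r.grab_frame("top"); cv2.imwrite("pics/t1.png",cv2.resize(f["frame"][130:290,200:412],None,fx=3,fy=3)[:,:,::-1])
E
```

```text
t 0.1 tcp [ 0.2957 -0.6062  0.2494] stop [-0.427  -0.6129] yaw 26.0 tilt 0.1 w 0.0852 F [-0.2  0.  -0.5]
```

The rows were rejected, so nothing moved. I'll retry with every field present in each row.

>>> {"name": "arm_command", "arguments": {"rows": [{"fingers": 0.4, "x": 0, "y": 0, "z": 0, "ax": 0, "ay": 0, "az": 6.2}, {"fingers": 0.4, "x": 0, "y": 0, "z": 0, "ax": 0, "ay": 0, "az": 6.2}, {"fingers": 0.4, "x": 0.017, "y": -0.0323, "z": 0, "ax": 0, "ay": 0, "az": 0}, {"fingers": 0.4, "x": 0.017, "y": -0.0323, "z": 0, "ax": 0, "ay": 0, "az": 0}, {"fingers": 0.4, "x": 0.017, "y": -0.0323, "z": 0, "ax": 0, "ay": 0, "az": 0}, {"fingers": 0.4, "x": 0.017, "y": -0.0323, "z": 0, "ax": 0, "ay": 0, "az": 0}, {"fingers": 0.4, "x": 0.017, "y": -0.0323, "z": 0, "ax": 0, "ay": 0, "az": 0}, {"fingers": 0.4, "x": 0.017, "y": -0.0323, "z": 0, "ax": 0, "ay": 0, "az": 0}, {"fingers": 0.4, "x": 0.017, "y": -0.0323, "z": 0, "ax": 0, "ay": 0, "az": 0}, {"fingers": 0.4, "x": 0.017, "y": -0.0323, "z": 0, "ax": 0, "ay": 0, "az": 0}]}}

```text
clock: 0.98
tcp_pos: [0.3673, -0.3217, 0.2502]
orientation: [3.119, 0.372, -0.0]
contact_force: [1.4, 0.5, 0.2]
grip_width: 0.0598
gripper_force: 0.0
```

>>> {"name": "arm_command", "arguments": {"rows": [{"fingers": 0.4, "x": 0.017, "y": -0.0323, "z": 0, "ax": 0, "ay": 0, "az": 0}, {"fingers": 0.4, "x": 0.017, "y": -0.0323, "z": 0, "ax": 0, "ay": 0, "az": 0}, {"fingers": 0.4, "x": 0.017, "y": -0.0323, "z": 0, "ax": 0, "ay": 0, "az": 0}, {"fingers": 0.4, "x": 0.017, "y": -0.0323, "z": 0, "ax": 0, "ay": 0, "az": 0}, {"fingers": 0.4, "x": 0, "y": 0, "z": 0.03, "ax": 0, "ay": 0, "az": 0}, {"fingers": 0.4, "x": 0, "y": 0, "z": 0.03, "ax": 0, "ay": 0, "az": 0}, {"fingers": 0.4, "x": 0, "y": 0, "z": 0.03, "ax": 0, "ay": 0, "az": 0}, {"fingers": 0.4, "x": 0, "y": 0, "z": 0.03, "ax": 0, "ay": 0, "az": 0}, {"fingers": 0.4, "x": 0, "y": 0, "z": 0, "ax": 0, "ay": 0, "az": 0}, {"fingers": 0.4, "x": 0, "y": 0, "z": 0, "ax": 0, "ay": 0, "az": 0}]}}

```text
clock: 1.82
tcp_pos: [0.402, -0.1816, 0.1296]
orientation: [-3.118, -0.372, 0.005]
contact_force: [0.0, 1.0, -0.2]
grip_width: 0.0597
gripper_force: 0.0
```

Run:
```python
from h import *
tool()
f=r.grab_frame("side"); cv2.imwrite("pics/s1.png",cv2.resize(f["frame"][90:320,180:420],None,fx=2.5,fy=2.5)[:,:,::-1])
```

```text
t 1.82 tcp [ 0.402  -0.1816  0.1296] stop [-0.2918 -0.1966] yaw 13.6 tilt 0.21 w 0.0597 F [ 0.   1.  -0.2]
```

View pics/s1.png

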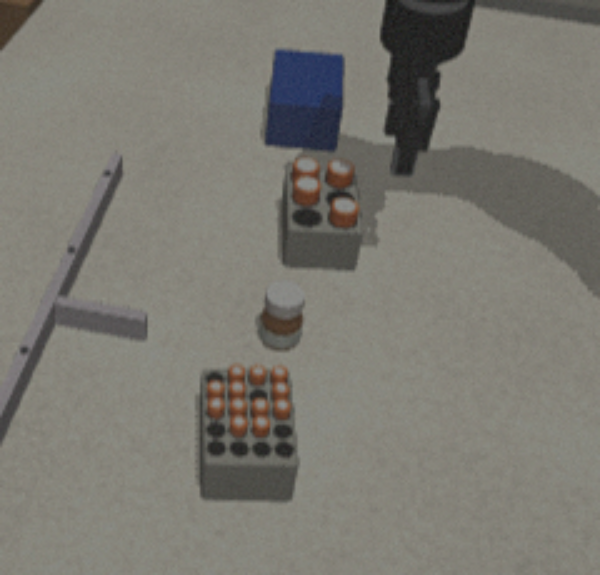

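The fingers (402,165 in the crop) are behind the insert with clear space. I'll descend and start pushing.

>>> {"name": "arm_command", "arguments": {"rows": [{"fingers": 0.4, "x": 0, "y": 0, "z": 0.0315, "ax": 0, "ay": 0, "az": 0}, {"fingers": 0.4, "x": 0, "y": 0, "z": 0.0315, "ax": 0, "ay": 0, "az": 0}, {"fingers": 0.4, "x": 0, "y": 0, "z": 0.0315, "ax": 0, "ay": 0, "az": 0}, {"fingers": 0.4, "x": 0, "y": 0, "z": 0, "ax": 0, "ay": 0, "az": 0}, {"fingers": 0.4, "x": 0, "y": 0, "z": 0, "ax": 0, "ay": 0, "az": 0}, {"fingers": 0.4, "x": 0.004, "y": 0, "z": 0, "ax": 0, "ay": 0, "az": 0}, {"fingers": 0.4, "x": 0.004, "y": 0, "z": 0, "ax": 0, "ay": 0, "az": 0}, {"fingers": 0.4, "x": 0.004, "y": 0, "z": 0, "ax": 0, "ay": 0, "az": 0}, {"fingers": 0.4, "x": 0.004, "y": 0, "z": 0, "ax": 0, "ay": 0, "az": 0}, {"fingers": 0.4, "x": 0.004, "y": 0, "z": 0, "ax": 0, "ay": 0, "az": 0}]}}

```text
clock: 2.7
tcp_pos: [0.4223, -0.1776, 0.0366]
orientation: [3.119, 0.371, -0.001]
contact_force: [-5.0, -0.4, 2.7]
grip_width: 0.06
gripper_force: 2.1
```

>>> {"name": "arm_command", "arguments": {"rows": [{"fingers": 0.4, "x": 0.005, "y": 0, "z": 0, "ax": 0, "ay": 0, "az": 0}, {"fingers": 0.4, "x": 0.005, "y": 0, "z": 0, "ax": 0, "ay": 0, "az": 0}, {"fingers": 0.4, "x": 0.005, "y": 0, "z": 0, "ax": 0, "ay": 0, "az": 1}, {"fingers": 0.4, "x": 0.005, "y": 0, "z": 0, "ax": 0, "ay": 0, "az": 1}, {"fingers": 0.4, "x": 0.005, "y": 0, "z": 0, "ax": 0, "ay": 0, "az": 1}, {"fingers": 0.4, "x": 0.005, "y": 0, "z": 0, "ax": 0, "ay": 0, "az": 1}, {"fingers": 0.4, "x": 0.005, "y": 0, "z": 0, "ax": 0, "ay": 0, "az": 1}, {"fingers": 0.4, "x": 0.005, "y": 0, "z": 0, "ax": 0, "ay": 0, "az": 1}, {"fingers": 0.4, "x": 0.005, "y": 0, "z": 0, "ax": 0, "ay": 0, "az": 1}, {"fingers": 0.4, "x": 0.005, "y": 0, "z": 0, "ax": 0, "ay": 0, "az": 1}]}}

```text
clock: 3.53
tcp_pos: [0.4723, -0.1677, 0.0357]
orientation: [-3.138, -0.151, -0.001]
contact_force: [-2.2, 0.3, -1.5]
grip_width: 0.0597
gripper_force: 1.0
```

```bash
cat >> h.py <<'E'
def block(box=(245,345,100,245)):
    f=r.grab_frame("top");P=pts(f)
    m=blob(P,box,.042,.08)
    n,l,s,c=cv2.connectedComponentsWithStats(m.astype(np.uint8))
    cand=[i for i in range(1,n) if s[i,4]>300]
    for i in cand:
        c,sz,a,k=rect(P,l==i); print("blk",c,sz,"yaw",a,"stop",(stop(c/1000)*1000).round(1),"relyaw",round(a-np.degrees(A),2),k)
    return f,P
E
python3 - <<'E'
from h import *
tool(); f,P=block(); cv2.imwrite("pics/t2.png",cv2.resize(f["frame"][120:280,200:400],None,fx=3,fy=3)[:,:,::-1])
E
```

```text
t 3.53 tcp [ 0.4723 -0.1677  0.0357] stop [-0.2207 -0.1875] yaw 5.52 tilt 0.02 w 0.0597 F [-2.2  0.3 -1.5]
blk [ 515.9 -162. ] [ 82.2 101.4] yaw 5.94 stop [-176.9 -184.8] relyaw 2.01 572
```

View pics/t2.png

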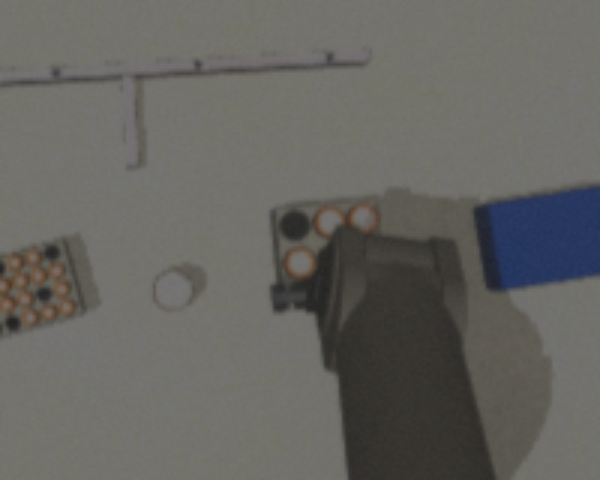

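The insert is at (325,240), following squarely, with the jar and box well clear. I'll push on to just short of the rail.

>>> {"name": "arm_command", "arguments": {"rows": [{"fingers": 0.4, "x": 0.006, "y": 0, "z": 0, "ax": 0, "ay": 0, "az": 0.8}, {"fingers": 0.4, "x": 0.006, "y": 0, "z": 0, "ax": 0, "ay": 0, "az": 0.8}, {"fingers": 0.4, "x": 0.006, "y": 0, "z": 0, "ax": 0, "ay": 0, "az": 0}, {"fingers": 0.4, "x": 0.006, "y": 0, "z": 0, "ax": 0, "ay": 0, "az": 0}, {"fingers": 0.4, "x": 0.006, "y": 0, "z": 0, "ax": 0, "ay": 0, "az": 0}, {"fingers": 0.4, "x": 0.006, "y": 0, "z": 0, "ax": 0, "ay": 0, "az": 0}, {"fingers": 0.4, "x": 0.006, "y": 0, "z": 0, "ax": 0, "ay": 0, "az": 0}, {"fingers": 0.4, "x": 0.006, "y": 0, "z": 0, "ax": 0, "ay": 0, "az": 0}, {"fingers": 0.4, "x": 0.006, "y": 0, "z": 0, "ax": 0, "ay": 0, "az": 0}, {"fingers": 0.4, "x": 0.006, "y": 0, "z": 0, "ax": 0, "ay": 0, "az": 0}]}}

```text
clock: 4.42
tcp_pos: [0.532, -0.1635, 0.0358]
orientation: [-3.14, -0.11, 0.0]
contact_force: [-3.0, 0.2, -0.5]
grip_width: 0.0601
gripper_force: 1.3
```

>>> {"name": "arm_command", "arguments": {"rows": [{"fingers": 0.4, "x": 0.006, "y": 0, "z": 0, "ax": 0, "ay": 0, "az": 0}, {"fingers": 0.4, "x": 0.006, "y": 0, "z": 0, "ax": 0, "ay": 0, "az": 0}, {"fingers": 0.4, "x": 0.006, "y": 0, "z": 0, "ax": 0, "ay": 0, "az": 0}, {"fingers": 0.4, "x": 0.006, "y": 0, "z": 0, "ax": 0, "ay": 0, "az": 0}, {"fingers": 0.4, "x": 0.006, "y": 0, "z": 0, "ax": 0, "ay": 0, "az": 0}, {"fingers": 0.4, "x": 0.006, "y": 0, "z": 0, "ax": 0, "ay": 0, "az": 0}, {"fingers": 0.4, "x": 0.006, "y": 0, "z": 0, "ax": 0, "ay": 0, "az": 0}, {"fingers": 0.4, "x": 0.006, "y": 0, "z": 0, "ax": 0, "ay": 0, "az": 0}, {"fingers": 0.4, "x": 0.006, "y": 0, "z": 0, "ax": 0, "ay": 0, "az": 0}, {"fingers": 0.4, "x": 0.002, "y": 0, "z": 0, "ax": 0, "ay": 0, "az": 0}]}}

```text
clock: 5.25
tcp_pos: [0.5887, -0.1594, 0.0359]
orientation: [-3.14, -0.11, -0.002]
contact_force: [-4.0, 0.1, 2.6]
grip_width: 0.0597
gripper_force: 2.1
```

>>> {"name": "arm_command", "arguments": {"rows": [{"fingers": 0.4, "x": -0.015, "y": 0, "z": 0, "ax": 0, "ay": 0, "az": 0}, {"fingers": 0.4, "x": -0.025, "y": 0, "z": 0, "ax": 0, "ay": 0, "az": 0}, {"fingers": 0.4, "x": 0, "y": 0, "z": -0.03, "ax": 0, "ay": 0, "az": 0}, {"fingers": 0.4, "x": 0, "y": 0, "z": -0.03, "ax": 0, "ay": 0, "az": 0}, {"fingers": 0.4, "x": 0, "y": 0, "z": -0.03, "ax": 0, "ay": 0, "az": 0}, {"fingers": 0.4, "x": -0.03, "y": 0, "z": 0, "ax": 0, "ay": 0, "az": 0}, {"fingers": 0, "x": -0.03, "y": 0, "z": 0, "ax": 0, "ay": 0, "az": 0}, {"fingers": 0, "x": -0.03, "y": 0, "z": 0, "ax": 0, "ay": 0, "az": 0}, {"fingers": 0, "x": 0, "y": 0.03, "z": 0, "ax": 0, "ay": 0, "az": 0}, {"fingers": 0, "x": 0, "y": 0.03, "z": 0, "ax": 0, "ay": 0, "az": 0}]}}

```text
clock: 6.08
tcp_pos: [0.4608, -0.2276, 0.1262]
orientation: [-3.139, -0.115, -0.001]
contact_force: [1.3, 0.1, 0.1]
grip_width: 0.0426
gripper_force: 0.0
```

Run:
```python
from h import *
o,R=tool(); f,P=block(); print(o["joints"].round(3))
```

```text
t 6.08 tcp [ 0.4608 -0.2276  0.1262] stop [-0.2363 -0.2465] yaw 4.19 tilt 0.05 w 0.0426 F [1.3 0.1 0.1]
blk [ 635.8 -154.4] [ 76.3 100.4] yaw 3.94 stop [ -56.7 -185.4] relyaw 0.01 906
[ 0.41   0.38  -0.087  2.043  0.048  0.72  -1.205]
```

The insert now sits square (relative yaw 0.0°), 19 mm short of the rail. I turn the tool by 90° and go to its outer end.

>>> {"name": "arm_command", "arguments": {"rows": [{"fingers": -0.2, "x": 0, "y": 0, "z": 0, "ax": 0, "ay": 0, "az": -6.9}, {"fingers": -0.2, "x": 0, "y": 0, "z": 0, "ax": 0, "ay": 0, "az": -6.9}, {"fingers": -0.2, "x": 0, "y": 0, "z": 0, "ax": 0, "ay": 0, "az": -6.9}, {"fingers": -0.2, "x": 0, "y": 0, "z": 0, "ax": 0, "ay": 0, "az": -6.9}, {"fingers": -0.2, "x": 0, "y": 0, "z": 0, "ax": 0, "ay": 0, "az": -6.9}, {"fingers": -0.2, "x": 0, "y": 0, "z": 0, "ax": 0, "ay": 0, "az": -6.9}, {"fingers": -0.2, "x": 0, "y": 0, "z": 0, "ax": 0, "ay": 0, "az": -6.9}, {"fingers": -0.2, "x": 0, "y": 0, "z": 0, "ax": 0, "ay": 0, "az": -6.9}, {"fingers": -0.2, "x": 0, "y": 0, "z": 0, "ax": 0, "ay": 0, "az": -6.9}, {"fingers": -0.2, "x": 0, "y": 0, "z": 0, "ax": 0, "ay": 0, "az": -6.9}]}}

```text
clock: 6.97
tcp_pos: [0.4632, -0.2286, 0.1264]
orientation: [2.518, 1.875, 0.003]
contact_force: [0.9, 0.1, -0.2]
grip_width: 0.0342
gripper_force: 0.0
```

>>> {"name": "arm_command", "arguments": {"rows": [{"fingers": -0.2, "x": 0, "y": 0, "z": 0, "ax": 0, "ay": 0, "az": -6.9}, {"fingers": -0.2, "x": 0, "y": 0, "z": 0, "ax": 0, "ay": 0, "az": -6.9}, {"fingers": -0.2, "x": 0, "y": 0, "z": 0, "ax": 0, "ay": 0, "az": -6.9}, {"fingers": -0.2, "x": -0.0033, "y": 0.0298, "z": 0, "ax": 0, "ay": 0, "az": 0}, {"fingers": -0.2, "x": -0.0033, "y": 0.0298, "z": 0, "ax": 0, "ay": 0, "az": 0}, {"fingers": -0.2, "x": -0.0033, "y": 0.0298, "z": 0, "ax": 0, "ay": 0, "az": 0}, {"fingers": -0.2, "x": -0.0033, "y": 0.0298, "z": 0, "ax": 0, "ay": 0, "az": 0}, {"fingers": -0.2, "x": -0.0033, "y": 0.0298, "z": 0, "ax": 0, "ay": 0, "az": 0}, {"fingers": -0.2, "x": -0.0033, "y": 0.0298, "z": 0, "ax": 0, "ay": 0, "az": 0}, {"fingers": -0.2, "x": 0, "y": 0, "z": 0, "ax": 0, "ay": 0, "az": 0}]}}

```text
clock: 7.8
tcp_pos: [0.6481, -0.2353, 0.1265]
orientation: [2.143, 2.29, 0.009]
contact_force: [0.2, -0.1, 0.8]
grip_width: 0.0341
gripper_force: 0.0
```

Run:
```python
from h import *
o,R=tool(); print(o["joints"].round(3))
```

```text
t 7.8 tcp [ 0.6481 -0.2353  0.1265] stop [-0.05  -0.267] yaw 93.8 tilt 0.44 w 0.0341 F [ 0.2 -0.1  0.8]
[ 0.536  0.654 -0.407  1.6    0.299  0.942  0.096]
```

>>> {"name": "arm_command", "arguments": {"rows": [{"fingers": -0.2, "x": 0, "y": -0.006, "z": 0.03, "ax": 0, "ay": 0, "az": 0}, {"fingers": -0.2, "x": 0, "y": 0, "z": 0.03, "ax": 0, "ay": 0, "az": 0}, {"fingers": -0.2, "x": 0, "y": 0, "z": 0.03, "ax": 0, "ay": 0, "az": 0}, {"fingers": -0.2, "x": 0, "y": 0, "z": 0, "ax": 0, "ay": 0, "az": 0}, {"fingers": -0.2, "x": 0.005, "y": 0, "z": 0, "ax": 0, "ay": 0, "az": 0}, {"fingers": -0.2, "x": 0.005, "y": 0, "z": 0, "ax": 0, "ay": 0, "az": 0}, {"fingers": -0.2, "x": 0.004, "y": 0, "z": 0, "ax": 0, "ay": 0, "az": 0}, {"fingers": -0.2, "x": 0.004, "y": 0, "z": 0, "ax": 0, "ay": 0, "az": 0}, {"fingers": -0.2, "x": 0.004, "y": 0, "z": 0, "ax": 0, "ay": 0, "az": 0}, {"fingers": -0.2, "x": 0.004, "y": 0, "z": 0, "ax": 0, "ay": 0, "az": 0}]}}

```text
clock: 8.63
tcp_pos: [0.6348, -0.2122, 0.0375]
orientation: [2.147, 2.289, 0.0]
contact_force: [-0.7, -4.2, 2.7]
grip_width: 0.034
gripper_force: 2.2
```

>>> {"name": "arm_command", "arguments": {"rows": [{"fingers": -0.2, "x": 0.005, "y": 0, "z": 0, "ax": 0, "ay": 0, "az": 0}, {"fingers": -0.2, "x": 0.005, "y": 0, "z": 0, "ax": 0, "ay": 0, "az": 0}, {"fingers": -0.2, "x": 0.005, "y": 0, "z": 0, "ax": 0, "ay": 0, "az": 0}, {"fingers": -0.2, "x": 0.005, "y": 0, "z": 0, "ax": 0, "ay": 0, "az": 0}, {"fingers": -0.2, "x": 0.005, "y": 0, "z": 0, "ax": 0, "ay": 0, "az": 0}, {"fingers": -0.2, "x": 0.005, "y": 0, "z": 0, "ax": 0, "ay": 0, "az": 0}, {"fingers": -0.2, "x": 0.005, "y": 0, "z": 0, "ax": 0, "ay": 0, "az": 0}, {"fingers": -0.2, "x": 0.005, "y": 0, "z": 0, "ax": 0, "ay": 0, "az": 0}, {"fingers": -0.2, "x": 0.005, "y": 0, "z": 0, "ax": 0, "ay": 0, "az": 0}, {"fingers": -0.2, "x": 0.005, "y": 0, "z": 0, "ax": 0, "ay": 0, "az": 0}]}}

```text
clock: 9.47
tcp_pos: [0.6305, -0.1607, 0.0357]
orientation: [-2.148, -2.292, 0.0]
contact_force: [0.9, -4.2, 2.3]
grip_width: 0.0339
gripper_force: 2.0
```

Run:
```python
from h import *
o,R=tool(); f,P=block(); cv2.imwrite("pics/t3.png",cv2.resize(f["frame"][120:280,200:400],None,fx=3,fy=3)[:,:,::-1])
```

```text
t 9.47 tcp [ 0.6305 -0.1607  0.0357] stop [-0.0625 -0.1914] yaw 93.7 tilt 0.01 w 0.0339 F [ 0.9 -4.2  2.3]
blk [ 622.7 -104. ] [ 93.6 106.3] yaw 4.54 stop [ -66.4 -134.3] relyaw 0.61 840
```

View pics/t3.png

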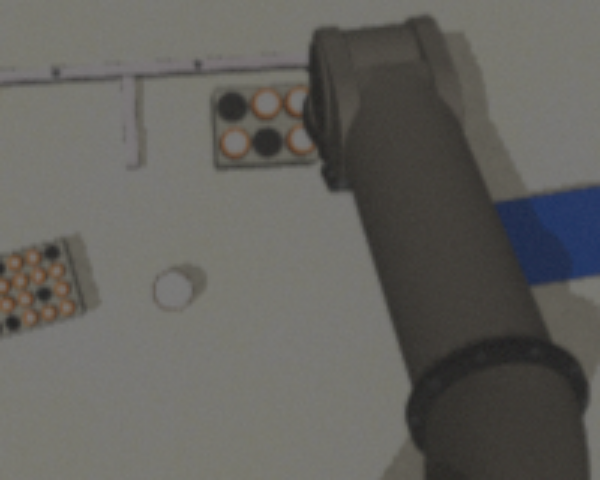

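The insert is at (265,125), sliding square toward the bar with about 75 mm to go, and nothing else has been touched. I continue to just short of the bar, then retreat.

>>> {"name": "arm_command", "arguments": {"rows": [{"fingers": -0.2, "x": 0.005, "y": 0, "z": 0, "ax": 0, "ay": 0, "az": 0}, {"fingers": -0.2, "x": 0.005, "y": 0, "z": 0, "ax": 0, "ay": 0, "az": 0}, {"fingers": -0.2, "x": 0.005, "y": 0, "z": 0, "ax": 0, "ay": 0, "az": 0}, {"fingers": -0.2, "x": 0.005, "y": 0, "z": 0, "ax": 0, "ay": 0, "az": 0}, {"fingers": -0.2, "x": 0.005, "y": 0, "z": 0, "ax": 0, "ay": 0, "az": 0}, {"fingers": -0.2, "x": 0.005, "y": 0, "z": 0, "ax": 0, "ay": 0, "az": 0}, {"fingers": -0.2, "x": 0.005, "y": 0, "z": 0, "ax": 0, "ay": 0, "az": 0}, {"fingers": -0.2, "x": 0.005, "y": 0, "z": 0, "ax": 0, "ay": 0, "az": 0}, {"fingers": -0.2, "x": 0.005, "y": 0, "z": 0, "ax": 0, "ay": 0, "az": 0}, {"fingers": -0.2, "x": 0.005, "y": 0, "z": 0, "ax": 0, "ay": 0, "az": 0}]}}

```text
clock: 10.35
tcp_pos: [0.6272, -0.1107, 0.0357]
orientation: [-2.148, -2.292, 0.0]
contact_force: [0.6, -2.5, 1.0]
grip_width: 0.0342
gripper_force: 1.5
```

>>> {"name": "arm_command", "arguments": {"rows": [{"fingers": -0.2, "x": 0.005, "y": 0, "z": 0, "ax": 0, "ay": 0, "az": 0}, {"fingers": -0.2, "x": 0.005, "y": 0, "z": 0, "ax": 0, "ay": 0, "az": 0}, {"fingers": -0.2, "x": 0.005, "y": 0, "z": 0, "ax": 0, "ay": 0, "az": 0}, {"fingers": -0.2, "x": 0.004, "y": 0, "z": 0, "ax": 0, "ay": 0, "az": 0}, {"fingers": -0.2, "x": -0.015, "y": 0, "z": 0, "ax": 0, "ay": 0, "az": 0}, {"fingers": -0.2, "x": -0.025, "y": 0, "z": 0, "ax": 0, "ay": 0, "az": 0}, {"fingers": -0.2, "x": 0, "y": 0, "z": -0.03, "ax": 0, "ay": 0, "az": 0}, {"fingers": -0.2, "x": 0, "y": 0, "z": -0.03, "ax": 0, "ay": 0, "az": 0}, {"fingers": -0.2, "x": 0, "y": 0, "z": -0.03, "ax": 0, "ay": 0, "az": 0}, {"fingers": 0.2, "x": -0.03, "y": -0.02, "z": 0, "ax": 0, "ay": 0, "az": 0}]}}

```text
clock: 11.18
tcp_pos: [0.618, -0.156, 0.1329]
orientation: [2.132, 2.297, 0.02]
contact_force: [2.9, 2.5, 1.4]
grip_width: 0.0449
gripper_force: 0.0
```

Run:
```python
from h import *
o,R=tool(); f,P=block(); print(o["joints"].round(3))
```

```text
t 11.18 tcp [ 0.618  -0.156   0.1329] stop [-0.0746 -0.1859] yaw 94.26 tilt 0.84 w 0.0449 F [2.9 2.5 1.4]
blk [626.4 -29.8] [75.8 99.9] yaw 3.71 stop [-57.6 -60.5] relyaw -0.22 898
[ 0.463  0.572 -0.425  1.735  0.286  0.883 -0.008]
```

Rail gap is about 19.6 mm and bar gap about 4.5 mm. Next I go back to the near long side.

>>> {"name": "arm_command", "arguments": {"rows": [{"fingers": 0.4, "x": 0, "y": 0, "z": 0, "ax": 0, "ay": 0, "az": 6.91}, {"fingers": 0.4, "x": 0, "y": 0, "z": 0, "ax": 0, "ay": 0, "az": 6.91}, {"fingers": 0.4, "x": 0, "y": 0, "z": 0, "ax": 0, "ay": 0, "az": 6.91}, {"fingers": 0.4, "x": 0, "y": 0, "z": 0, "ax": 0, "ay": 0, "az": 6.91}, {"fingers": 0.4, "x": 0, "y": 0, "z": 0, "ax": 0, "ay": 0, "az": 6.91}, {"fingers": 0.4, "x": 0, "y": 0, "z": 0, "ax": 0, "ay": 0, "az": 6.91}, {"fingers": 0.4, "x": 0, "y": 0, "z": 0, "ax": 0, "ay": 0, "az": 6.91}, {"fingers": 0.4, "x": 0, "y": 0, "z": 0, "ax": 0, "ay": 0, "az": 6.91}, {"fingers": 0.4, "x": 0, "y": 0, "z": 0, "ax": 0, "ay": 0, "az": 6.91}, {"fingers": 0.4, "x": 0, "y": 0, "z": 0, "ax": 0, "ay": 0, "az": 6.91}]}}

```text
clock: 12.07
tcp_pos: [0.6103, -0.1642, 0.1254]
orientation: [-3.071, -0.659, 0.001]
contact_force: [-0.1, -0.2, -0.0]
grip_width: 0.0597
gripper_force: 0.0
```

>>> {"name": "arm_command", "arguments": {"rows": [{"fingers": 0.4, "x": 0, "y": 0, "z": 0, "ax": 0, "ay": 0, "az": 6.91}, {"fingers": 0.4, "x": 0, "y": 0, "z": 0, "ax": 0, "ay": 0, "az": 6.91}, {"fingers": 0.4, "x": 0, "y": 0, "z": 0, "ax": 0, "ay": 0, "az": 6.91}, {"fingers": 0.4, "x": -0.0131, "y": -0.0314, "z": 0, "ax": 0, "ay": 0, "az": 0}, {"fingers": 0.4, "x": -0.0131, "y": -0.0314, "z": 0, "ax": 0, "ay": 0, "az": 0}, {"fingers": 0.4, "x": -0.0131, "y": -0.0314, "z": 0, "ax": 0, "ay": 0, "az": 0}, {"fingers": 0.4, "x": -0.0131, "y": -0.0314, "z": 0, "ax": 0, "ay": 0, "az": 0}, {"fingers": 0.4, "x": 0, "y": 0, "z": 0, "ax": 0, "ay": 0, "az": 0}, {"fingers": 0.4, "x": 0, "y": 0, "z": 0, "ax": 0, "ay": 0, "az": 0}, {"fingers": 0.4, "x": 0, "y": 0, "z": 0, "ax": 0, "ay": 0, "az": 0}]}}

```text
clock: 12.9
tcp_pos: [0.5502, -0.0427, 0.1258]
orientation: [3.139, 0.105, 0.0]
contact_force: [0.7, -0.5, 0.2]
grip_width: 0.0597
gripper_force: 0.0
```

Run:
```python
from h import *
o,R=tool()
```

```text
t 12.9 tcp [ 0.5502 -0.0427  0.1258] stop [-0.1345 -0.0681] yaw 3.85 tilt 0.03 w 0.0597 F [ 0.7 -0.5  0.2]
```

>>> {"name": "arm_command", "arguments": {"rows": [{"fingers": 0.4, "x": 0, "y": -0.006, "z": 0.03, "ax": 0, "ay": 0, "az": 0}, {"fingers": 0.4, "x": 0, "y": 0, "z": 0.03, "ax": 0, "ay": 0, "az": 0}, {"fingers": 0.4, "x": 0, "y": 0, "z": 0.03, "ax": 0, "ay": 0, "az": 0}, {"fingers": 0.4, "x": 0, "y": 0, "z": 0, "ax": 0, "ay": 0, "az": 0}, {"fingers": 0.4, "x": 0.005, "y": 0, "z": 0, "ax": 0, "ay": 0, "az": 0}, {"fingers": 0.4, "x": 0.005, "y": 0, "z": 0, "ax": 0, "ay": 0, "az": 0}, {"fingers": 0.4, "x": 0.005, "y": 0, "z": 0, "ax": 0, "ay": 0, "az": 0}, {"fingers": 0.4, "x": 0.005, "y": 0, "z": 0, "ax": 0, "ay": 0, "az": 0}, {"fingers": 0.4, "x": 0.004, "y": 0, "z": 0, "ax": 0, "ay": 0, "az": 0}, {"fingers": 0.4, "x": 0.004, "y": 0, "z": 0, "ax": 0, "ay": 0, "az": 0}]}}

```text
clock: 13.73
tcp_pos: [0.5787, -0.0339, 0.0368]
orientation: [3.14, 0.106, 0.003]
contact_force: [1.2, -0.1, 0.4]
grip_width: 0.0597
gripper_force: 0.0
```

>>> {"name": "arm_command", "arguments": {"rows": [{"fingers": 0.4, "x": 0.003, "y": 0, "z": 0, "ax": 0, "ay": 0, "az": 0}, {"fingers": 0.4, "x": 0.003, "y": 0, "z": 0, "ax": 0, "ay": 0, "az": 0}, {"fingers": 0.4, "x": 0.003, "y": 0, "z": 0, "ax": 0, "ay": 0, "az": 0}, {"fingers": 0.4, "x": 0.003, "y": 0, "z": 0, "ax": 0, "ay": 0, "az": 0}, {"fingers": 0.4, "x": 0.002, "y": 0, "z": 0, "ax": 0, "ay": 0, "az": 0}, {"fingers": 0.4, "x": 0.002, "y": 0, "z": 0, "ax": 0, "ay": 0, "az": 0}, {"fingers": 0.4, "x": 0.001, "y": 0, "z": 0, "ax": 0, "ay": 0, "az": 0}, {"fingers": 0.4, "x": 0, "y": 0, "z": 0, "ax": 0, "ay": 0, "az": 0}]}}

```text
clock: 14.4
tcp_pos: [0.5948, -0.0327, 0.0356]
orientation: [-3.14, -0.106, -0.001]
contact_force: [-1.4, -0.2, -0.6]
grip_width: 0.0604
gripper_force: 0.6
```

Run:
```python
from h import *
o,R=tool()
```

```text
t 14.4 tcp [ 0.5948 -0.0327  0.0356] stop [-0.0893 -0.0612] yaw 3.87 tilt 0.03 w 0.0604 F [-1.4 -0.2 -0.6]
```

>>> {"name": "arm_command", "arguments": {"rows": [{"fingers": 0.4, "x": 0.001, "y": 0, "z": 0, "ax": 0, "ay": 0, "az": 0}, {"fingers": 0.4, "x": 0.001, "y": 0, "z": 0, "ax": 0, "ay": 0, "az": 0}, {"fingers": 0.4, "x": 0.001, "y": 0, "z": 0, "ax": 0, "ay": 0, "az": 0}, {"fingers": 0.4, "x": 0, "y": 0, "z": 0, "ax": 0, "ay": 0, "az": 0}, {"fingers": 0.4, "x": 0, "y": 0, "z": 0, "ax": 0, "ay": 0, "az": 0}]}}

```text
clock: 14.82
tcp_pos: [0.5977, -0.0325, 0.0358]
orientation: [-3.14, -0.106, -0.001]
contact_force: [-1.7, 0.1, -0.7]
grip_width: 0.0599
gripper_force: 0.7
```

>>> {"name": "arm_command", "arguments": {"rows": [{"fingers": 0.4, "x": 0.001, "y": 0, "z": 0, "ax": 0, "ay": 0, "az": 0}, {"fingers": 0.4, "x": 0, "y": 0, "z": 0, "ax": 0, "ay": 0, "az": 0}, {"fingers": 0.4, "x": 0, "y": 0, "z": 0, "ax": 0, "ay": 0, "az": 0}]}}

```text
clock: 15.07
tcp_pos: [0.5985, -0.0325, 0.0358]
orientation: [-3.14, -0.106, -0.0]
contact_force: [-2.2, -0.7, 0.3]
grip_width: 0.0595
gripper_force: 1.0
```

>>> {"name": "arm_command", "arguments": {"rows": [{"fingers": 0.4, "x": 0.001, "y": 0, "z": 0, "ax": 0, "ay": 0, "az": 0}, {"fingers": 0.4, "x": 0, "y": 0, "z": 0, "ax": 0, "ay": 0, "az": 0}, {"fingers": 0.4, "x": 0, "y": 0, "z": 0, "ax": 0, "ay": 0, "az": 0}]}}

```text
clock: 15.32
tcp_pos: [0.5996, -0.0324, 0.0358]
orientation: [3.14, 0.106, 0.0]
contact_force: [-1.8, -0.3, 0.9]
grip_width: 0.0599
gripper_force: 1.1
```

>>> {"name": "arm_command", "arguments": {"rows": [{"fingers": 0.4, "x": 0.001, "y": 0, "z": 0, "ax": 0, "ay": 0, "az": 0}, {"fingers": 0.4, "x": 0, "y": 0, "z": 0, "ax": 0, "ay": 0, "az": 0}, {"fingers": 0.4, "x": 0, "y": 0, "z": 0, "ax": 0, "ay": 0, "az": 0}]}}

```text
clock: 15.57
tcp_pos: [0.6006, -0.0324, 0.0358]
orientation: [3.14, 0.106, 0.001]
contact_force: [-1.5, -0.6, -0.2]
grip_width: 0.0597
gripper_force: 1.1
```

>>> {"name": "arm_command", "arguments": {"rows": [{"fingers": 0.4, "x": 0.001, "y": 0, "z": 0, "ax": 0, "ay": 0, "az": 0}, {"fingers": 0.4, "x": 0, "y": 0, "z": 0, "ax": 0, "ay": 0, "az": 0}, {"fingers": 0.4, "x": 0, "y": 0, "z": 0, "ax": 0, "ay": 0, "az": 0}]}}

```text
clock: 15.82
tcp_pos: [0.6008, -0.0324, 0.0358]
orientation: [3.14, 0.106, -0.002]
contact_force: [-5.6, -0.8, 2.4]
grip_width: 0.0596
gripper_force: 2.6
```

>>> {"name": "arm_command", "arguments": {"rows": [{"fingers": 0.4, "x": 0.001, "y": 0, "z": 0, "ax": 0, "ay": 0, "az": 0}, {"fingers": 0.4, "x": 0, "y": 0, "z": 0, "ax": 0, "ay": 0, "az": 0}, {"fingers": 0.4, "x": 0, "y": 0, "z": 0, "ax": 0, "ay": 0, "az": 0}]}}

```text
clock: 16.07
tcp_pos: [0.6008, -0.0324, 0.0357]
orientation: [3.14, 0.106, -0.005]
contact_force: [-7.1, 0.6, 5.4]
grip_width: 0.0598
gripper_force: 3.9
```

Run:
```python
from h import *
o,R=tool(); block()
```

```text
t 16.07 tcp [ 0.6008 -0.0324  0.0357] stop [-0.0833 -0.0613] yaw 3.88 tilt 0.18 w 0.0598 F [-7.1  0.6  5.4]
```

The TCP has stopped at the rail and the force is rising. I'll seat it a little more, back off, turn, and go to the end face.

>>> {"name": "arm_command", "arguments": {"rows": [{"fingers": 0.4, "x": 0.001, "y": 0, "z": 0, "ax": 0, "ay": 0, "az": 0}, {"fingers": 0.4, "x": 0.001, "y": 0, "z": 0, "ax": 0, "ay": 0, "az": 0}, {"fingers": 0.4, "x": 0, "y": 0, "z": 0, "ax": 0, "ay": 0, "az": 0}]}}

```text
clock: 16.37
tcp_pos: [0.6008, -0.0324, 0.0353]
orientation: [3.139, 0.106, -0.012]
contact_force: [-13.7, -0.8, 8.3]
grip_width: 0.06
gripper_force: 6.5
```

>>> {"name": "arm_command", "arguments": {"rows": [{"fingers": 0.4, "x": -0.01, "y": 0, "z": 0, "ax": 0, "ay": 0, "az": 0}, {"fingers": 0.4, "x": -0.02, "y": 0, "z": 0, "ax": 0, "ay": 0, "az": 0}, {"fingers": 0.4, "x": 0, "y": 0, "z": -0.03, "ax": 0, "ay": 0, "az": 0}, {"fingers": 0.4, "x": 0, "y": 0, "z": -0.03, "ax": 0, "ay": 0, "az": 0}, {"fingers": 0.4, "x": 0, "y": 0, "z": -0.03, "ax": 0, "ay": 0, "az": 0}, {"fingers": -0.2, "x": 0, "y": 0.0345, "z": 0, "ax": 0, "ay": 0, "az": 0}, {"fingers": -0.2, "x": 0, "y": 0.0345, "z": 0, "ax": 0, "ay": 0, "az": 0}, {"fingers": -0.2, "x": 0, "y": 0.0345, "z": 0, "ax": 0, "ay": 0, "az": 0}, {"fingers": -0.2, "x": 0, "y": 0, "z": 0, "ax": 0, "ay": 0, "az": -6.93}, {"fingers": -0.2, "x": 0, "y": 0, "z": 0, "ax": 0, "ay": 0, "az": -6.93}]}}

```text
clock: 17.2
tcp_pos: [0.5824, -0.141, 0.1264]
orientation: [3.101, 0.484, 0.005]
contact_force: [0.3, 0.8, 0.9]
grip_width: 0.0341
gripper_force: 0.0
```

>>> {"name": "arm_command", "arguments": {"rows": [{"fingers": -0.2, "x": 0, "y": 0, "z": 0, "ax": 0, "ay": 0, "az": -6.93}, {"fingers": -0.2, "x": 0, "y": 0, "z": 0, "ax": 0, "ay": 0, "az": -6.93}, {"fingers": -0.2, "x": 0, "y": 0, "z": 0, "ax": 0, "ay": 0, "az": -6.93}, {"fingers": -0.2, "x": 0, "y": 0, "z": 0, "ax": 0, "ay": 0, "az": -6.93}, {"fingers": -0.2, "x": 0, "y": 0, "z": 0, "ax": 0, "ay": 0, "az": -6.93}, {"fingers": -0.2, "x": 0, "y": 0, "z": 0, "ax": 0, "ay": 0, "az": -6.93}, {"fingers": -0.2, "x": 0, "y": 0, "z": 0, "ax": 0, "ay": 0, "az": -6.93}, {"fingers": -0.2, "x": 0, "y": 0, "z": 0, "ax": 0, "ay": 0, "az": -6.93}, {"fingers": -0.2, "x": 0, "y": 0, "z": 0, "ax": 0, "ay": 0, "az": -6.93}, {"fingers": -0.2, "x": 0, "y": 0, "z": 0, "ax": 0, "ay": 0, "az": -6.93}]}}

```text
clock: 18.03
tcp_pos: [0.5827, -0.1375, 0.1264]
orientation: [2.27, 2.168, 0.004]
contact_force: [-0.7, 0.2, -0.5]
grip_width: 0.0341
gripper_force: 0.0
```

>>> {"name": "arm_command", "arguments": {"rows": [{"fingers": -0.2, "x": 0, "y": 0, "z": 0, "ax": 0, "ay": 0, "az": -6.93}, {"fingers": -0.2, "x": 0, "y": 0, "z": 0, "ax": 0, "ay": 0, "az": 0}, {"fingers": -0.2, "x": 0, "y": 0, "z": 0, "ax": 0, "ay": 0, "az": 0}]}}

```text
clock: 18.28
tcp_pos: [0.5821, -0.1376, 0.1261]
orientation: [2.147, 2.292, 0.002]
contact_force: [-0.6, -0.9, 0.4]
grip_width: 0.0342
gripper_force: 0.0
```

Run:
```python
from h import *
o,R=tool(); block(); print(o["joints"].round(3))
```

```text
t 18.28 tcp [ 0.5821 -0.1376  0.1261] stop [-0.1092 -0.165 ] yaw 93.73 tilt 0.11 w 0.0342 F [-0.6 -0.9  0.4]
blk [647.5 -28.5] [ 76.2 100.1] yaw 3.89 stop [-36.4 -60.6] relyaw -0.04 907
[ 0.447  0.529 -0.421  1.828  0.279  0.841 -0.045]
```

It's flush on the rail; the end gap to the bar is about 4.6 mm. I make the end push.

>>> {"name": "arm_command", "arguments": {"rows": [{"fingers": -0.2, "x": 0, "y": 0.0335, "z": 0, "ax": 0, "ay": 0, "az": -0.2}, {"fingers": -0.2, "x": 0, "y": 0.0335, "z": 0, "ax": 0, "ay": 0, "az": 0}, {"fingers": -0.2, "x": 0, "y": 0, "z": 0, "ax": 0, "ay": 0, "az": 0}, {"fingers": -0.2, "x": 0, "y": 0, "z": 0.03, "ax": 0, "ay": 0, "az": 0}, {"fingers": -0.2, "x": 0, "y": 0, "z": 0.03, "ax": 0, "ay": 0, "az": 0}, {"fingers": -0.2, "x": 0, "y": 0, "z": 0.03, "ax": 0, "ay": 0, "az": 0}, {"fingers": -0.2, "x": 0.01, "y": 0, "z": 0, "ax": 0, "ay": 0, "az": 0}, {"fingers": -0.2, "x": 0.01, "y": 0, "z": 0, "ax": 0, "ay": 0, "az": 0}, {"fingers": -0.2, "x": 0.01, "y": 0, "z": 0, "ax": 0, "ay": 0, "az": 0}, {"fingers": -0.2, "x": 0, "y": 0, "z": 0, "ax": 0, "ay": 0, "az": 0}]}}

```text
clock: 19.17
tcp_pos: [0.6479, -0.0979, 0.0384]
orientation: [2.134, 2.304, 0.007]
contact_force: [0.4, 0.4, 1.2]
grip_width: 0.0337
gripper_force: 0.0
```

Run:
```python
from h import *
o,R=tool()
```

```text
t 19.17 tcp [ 0.6479 -0.0979  0.0384] stop [-0.0408 -0.1299] yaw 94.38 tilt 0.26 w 0.0337 F [0.4 0.4 1.2]
```

>>> {"name": "arm_command", "arguments": {"rows": [{"fingers": -0.2, "x": 0.002, "y": 0, "z": 0, "ax": 0, "ay": 0, "az": 0}, {"fingers": -0.2, "x": 0.002, "y": 0, "z": 0, "ax": 0, "ay": 0, "az": 0}, {"fingers": -0.2, "x": 0.002, "y": 0, "z": 0, "ax": 0, "ay": 0, "az": 0}, {"fingers": -0.2, "x": 0.002, "y": 0, "z": 0, "ax": 0, "ay": 0, "az": 0}, {"fingers": -0.2, "x": 0.001, "y": 0, "z": 0, "ax": 0, "ay": 0, "az": 0}, {"fingers": -0.2, "x": 0.001, "y": 0, "z": 0, "ax": 0, "ay": 0, "az": 0}, {"fingers": -0.2, "x": 0.001, "y": 0, "z": 0, "ax": 0, "ay": 0, "az": 0}, {"fingers": -0.2, "x": 0, "y": 0, "z": 0, "ax": 0, "ay": 0, "az": 0}, {"fingers": -0.2, "x": 0, "y": 0, "z": 0, "ax": 0, "ay": 0, "az": 0}]}}

```text
clock: 19.92
tcp_pos: [0.6453, -0.0918, 0.0357]
orientation: [-2.139, -2.301, 0.0]
contact_force: [0.7, 0.4, -0.4]
grip_width: 0.034
gripper_force: 0.0
```

>>> {"name": "arm_command", "arguments": {"rows": [{"fingers": -0.2, "x": 0.001, "y": 0, "z": 0, "ax": 0, "ay": 0, "az": 0}, {"fingers": -0.2, "x": 0.001, "y": 0, "z": 0, "ax": 0, "ay": 0, "az": 0}, {"fingers": -0.2, "x": 0, "y": 0, "z": 0, "ax": 0, "ay": 0, "az": 0}]}}

```text
clock: 20.17
tcp_pos: [0.6452, -0.0894, 0.0358]
orientation: [-2.139, -2.301, -0.0]
contact_force: [0.0, 0.9, 0.7]
grip_width: 0.0341
gripper_force: 0.0
```

>>> {"name": "arm_command", "arguments": {"rows": [{"fingers": -0.2, "x": 0.001, "y": 0, "z": 0, "ax": 0, "ay": 0, "az": 0}, {"fingers": -0.2, "x": 0, "y": 0, "z": 0, "ax": 0, "ay": 0, "az": 0}, {"fingers": -0.2, "x": 0, "y": 0, "z": 0, "ax": 0, "ay": 0, "az": 0}]}}

```text
clock: 20.42
tcp_pos: [0.6451, -0.0892, 0.0358]
orientation: [2.14, 2.3, -0.0]
contact_force: [1.0, -1.8, -0.5]
grip_width: 0.034
gripper_force: 0.7
```

Run:
```python
from h import *
o,R=tool()
```

```text
t 20.42 tcp [ 0.6451 -0.0892  0.0358] stop [-0.043 -0.121] yaw 94.14 tilt 0.02 w 0.034 F [ 1.  -1.8 -0.5]
```

Contact began at -0.121 as predicted, so there should be about 4.6 mm to go.

>>> {"name": "arm_command", "arguments": {"rows": [{"fingers": -0.2, "x": 0.001, "y": 0, "z": 0, "ax": 0, "ay": 0, "az": 0.2}, {"fingers": -0.2, "x": 0.001, "y": 0, "z": 0, "ax": 0, "ay": 0, "az": 0}, {"fingers": -0.2, "x": 0.001, "y": 0, "z": 0, "ax": 0, "ay": 0, "az": 0}, {"fingers": -0.2, "x": 0, "y": 0, "z": 0, "ax": 0, "ay": 0, "az": 0}, {"fingers": -0.2, "x": 0, "y": 0, "z": 0, "ax": 0, "ay": 0, "az": 0}]}}

```text
clock: 20.83
tcp_pos: [0.6449, -0.0857, 0.0358]
orientation: [2.143, 2.297, -0.0]
contact_force: [0.8, -1.7, -0.5]
grip_width: 0.0344
gripper_force: 1.1
```

>>> {"name": "arm_command", "arguments": {"rows": [{"fingers": -0.2, "x": 0.001, "y": 0, "z": 0, "ax": 0, "ay": 0, "az": 0}, {"fingers": -0.2, "x": 0.001, "y": 0, "z": 0, "ax": 0, "ay": 0, "az": 0}, {"fingers": -0.2, "x": 0, "y": 0, "z": 0, "ax": 0, "ay": 0, "az": 0}, {"fingers": -0.2, "x": 0, "y": 0, "z": 0, "ax": 0, "ay": 0, "az": 0}]}}

```text
clock: 21.17
tcp_pos: [0.6448, -0.0847, 0.0358]
orientation: [2.143, 2.296, -0.001]
contact_force: [0.3, -4.3, -0.8]
grip_width: 0.0342
gripper_force: 2.6
```

>>> {"name": "arm_command", "arguments": {"rows": [{"fingers": -0.2, "x": 0.001, "y": 0, "z": 0, "ax": 0, "ay": 0, "az": 0}, {"fingers": -0.2, "x": 0, "y": 0, "z": 0, "ax": 0, "ay": 0, "az": 0}, {"fingers": -0.2, "x": 0, "y": 0, "z": 0, "ax": 0, "ay": 0, "az": 0}]}}

```text
clock: 21.42
tcp_pos: [0.6448, -0.0847, 0.0358]
orientation: [2.144, 2.295, -0.002]
contact_force: [1.5, -7.1, -1.1]
grip_width: 0.0337
gripper_force: 3.5
```

Stopped at the bar, with the force rising. I press briefly, then withdraw and look.

>>> {"name": "arm_command", "arguments": {"rows": [{"fingers": -0.2, "x": 0.001, "y": 0, "z": 0, "ax": 0, "ay": 0, "az": 0}, {"fingers": -0.2, "x": 0.001, "y": 0, "z": 0, "ax": 0, "ay": 0, "az": 0}, {"fingers": -0.2, "x": 0, "y": 0, "z": 0, "ax": 0, "ay": 0, "az": 0}]}}

```text
clock: 21.67
tcp_pos: [0.6447, -0.0846, 0.0359]
orientation: [2.144, 2.292, -0.004]
contact_force: [1.8, -10.8, 0.1]
grip_width: 0.0341
gripper_force: 5.3
```

>>> {"name": "arm_command", "arguments": {"rows": [{"fingers": -0.2, "x": -0.01, "y": 0, "z": 0, "ax": 0, "ay": 0, "az": 0}, {"fingers": -0.2, "x": -0.025, "y": 0, "z": 0, "ax": 0, "ay": 0, "az": 0}, {"fingers": -0.2, "x": 0, "y": 0, "z": -0.03, "ax": 0, "ay": 0, "az": 0}, {"fingers": -0.2, "x": 0, "y": 0, "z": -0.03, "ax": 0, "ay": 0, "az": 0}, {"fingers": -0.2, "x": 0, "y": 0, "z": -0.03, "ax": 0, "ay": 0, "az": 0}, {"fingers": -0.2, "x": 0, "y": 0, "z": -0.03, "ax": 0, "ay": 0, "az": 0}, {"fingers": -0.2, "x": -0.02, "y": -0.03, "z": 0, "ax": 0, "ay": 0, "az": 0}, {"fingers": -0.2, "x": -0.02, "y": -0.03, "z": 0, "ax": 0, "ay": 0, "az": 0}, {"fingers": -0.2, "x": -0.02, "y": -0.03, "z": 0, "ax": 0, "ay": 0, "az": 0}, {"fingers": -0.2, "x": 0, "y": 0, "z": 0, "ax": 0, "ay": 0, "az": 0}]}}

```text
clock: 22.5
tcp_pos: [0.5554, -0.1869, 0.1552]
orientation: [-2.149, -2.288, 0.009]
contact_force: [-0.9, -1.3, -0.4]
grip_width: 0.0342
gripper_force: 0.0
```

Run:
```python
from h import *
o,R=tool(); f,P=block((225,345,100,200))
s=r.grab_frame("side")
a=cv2.resize(f["frame"][125:195,215:335],None,fx=6,fy=6,interpolation=cv2.INTER_CUBIC)[:420,:400]
a=cv2.resize(f["frame"][125:195,225:290],(390,420),interpolation=cv2.INTER_CUBIC)
b=cv2.resize(s["frame"][130:230,170:265],(399,420),interpolation=cv2.INTER_CUBIC)
cv2.imwrite("pics/fin.png",cv2.convertScaleAbs(np.hstack([a,b])[:,:,::-1],alpha=1.6))
```

```text
t 22.5 tcp [ 0.5554 -0.1869  0.1552] stop [-0.1392 -0.2124] yaw 93.59 tilt 0.34 w 0.0342 F [-0.9 -1.3 -0.4]
blk [647.4 -23.9] [77.  99.9] yaw 3.64 stop [-36.2 -56. ] relyaw -0.29 897
```

View pics/fin.png

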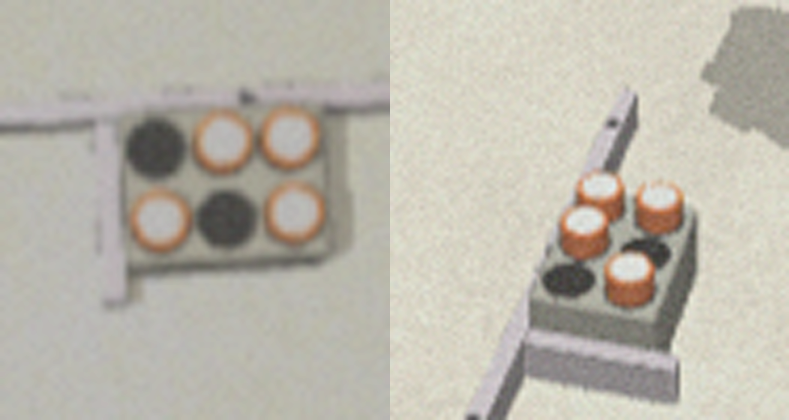

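The left crop shows the insert tucked into the corner, far side on the rail and end on the bar at (122,200). The side crop agrees. I'll check the yaw over a few frames with edge fits, plus the neighbours.

Run:
```python
from h import *
res=[]
for i in range(8):
    f=r.grab_frame("top");P=pts(f)
    m=blob(P,(225,345,100,200),.042,.08)
    q=stop(P[m][:,:2])*1000
    row=[]
    # near and far edge lines, left/right edge lines
    for ax,sg in((0,-1),(0,1),(1,-1),(1,1)):
        o=q[:,1-ax];c=np.median(o);h=40 if ax==0 else 30
        b=np.linspace(c-h,c+h,17);k=[]
        for lo,hi in zip(b[:-1],b[1:]):
            s=q[(o>=lo)&(o<hi),ax]
            if len(s): k.append(((lo+hi)/2,sg*np.max(sg*s)))
        k=np.array(k);p=np.polyfit(k[:,0]-c,k[:,1],1); row+= [np.degrees(p[0]),p[1]]
    res.append(row)
print("near,far,-y end,+y end: slope deg, pos mm");print(np.mean(res,0).round(2),np.std(res,0).round(2))
for n,b,z0,z1 in[("small",(180,236,190,240),.04,.085),("jar",(245,270,205,228),.04,.08),("box",(350,415,175,222),.05,.08),("bottle",(100,140,175,215),.03,.13)]: print(n,rect(P,blob(P,b,z0,z1)))
tool()
```

```text
near,far,-y end,+y end: slope deg, pos mm
[   0.26  -73.73   -0.68    0.14    0.21 -104.28    0.15   -7.46] [0.15 0.08 0.32 0.14 0.35 0.08 0.28 0.07]
small (array([469.1, 131.2]), array([ 75.8, 100.6]), 16.8, 921)
jar (array([469.8, -10.8]), array([34.3, 34.3]), 0.78, 126)
box (array([ 527. , -392.1]), array([84.8, 91.3]), 9.47, 860)
bottle (array([526.1, 379.4]), array([63.5, 64.2]), 0.21, 482)
t 23.0 tcp [ 0.5618 -0.1809  0.1557] stop [-0.1323 -0.2068] yaw 94.04 tilt 0.03 w 0.0337 F [ 0.3  0.2 -0.3]
```

The edge slopes average about zero, so the insert is flush within noise. The other objects haven't moved; the arm partly hides the box, but its visible far end is where it was. I raise the arm clear and hand in.

>>> {"name": "arm_command", "arguments": {"rows": [{"fingers": -0.2, "x": 0, "y": -0.02, "z": -0.03, "ax": 0, "ay": 0, "az": 0}, {"fingers": -0.2, "x": 0, "y": -0.02, "z": -0.03, "ax": 0, "ay": 0, "az": 0}, {"fingers": -0.2, "x": 0, "y": -0.02, "z": -0.03, "ax": 0, "ay": 0, "az": 0}, {"fingers": -0.2, "x": 0, "y": 0, "z": 0, "ax": 0, "ay": 0, "az": 0}, {"fingers": -0.2, "x": 0, "y": 0, "z": 0, "ax": 0, "ay": 0, "az": 0}]}}

```text
clock: 23.42
tcp_pos: [0.502, -0.1863, 0.2477]
orientation: [2.141, 2.293, 0.001]
contact_force: [0.9, 0.7, 0.3]
grip_width: 0.0344
gripper_force: 0.0
```

Run:
```python
from h import *
tool(); block((225,345,100,200)); print(r.hand_in())
```

```text
t 23.42 tcp [ 0.502  -0.1863  0.2477] stop [-0.1925 -0.2081] yaw 93.92 tilt 0.23 w 0.0344 F [0.9 0.7 0.3]
blk [647.3 -23.9] [ 77.  100.3] yaw 4.69 stop [-36.3 -56. ] relyaw 0.76 898
the job is handed in; nothing more can be done
None
```

The large insert is home on the -y side of the bar, flush against the rail and the bar within camera accuracy; nothing else moved, the arm finished clear, and the job was handed in at about 23 s (no verdict was returned).

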